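# Set the sliding length stop of the mitre box

## Robot

A 7-joint arm with a two-finger parallel gripper is mounted at the origin on the work surface. World frame = base frame: x ahead of the robot, y to its left, z up, the work surface at z = 0. Lengths are in m, angles in rad, forces in N, time in s.
With the tool pointing down it reaches from about 0.425 to 0.925 m from the base axis. Payload 6.8 kg.
Tool frame: the origin (TCP) lies between the finger pads; the fingertips stand r.tip_extent ahead of it and the grasp point (between the pads) lies 5 mm behind it (r.tip_extent is the distance from the TCP to the fingertips, in m); y points along the fingers, x is the direction in which the jaws open and shut, and the axes are right-handed (so a half turn about y gives the same grasp; the last joint's range is limited). The gripper opens to 85 mm and grips with 20 to 120 N. Pads are 22 mm wide; open, the fingers measure 114 mm over their backs; the gripper's body (76 mm by 85 mm) begins 54 mm behind the grasp point. The pads swing forward as they close: fully open they stand 13 mm farther back than shut.
Start: joints at [1.158, 0.477, 0.022, 1.555, -0.011, 1.109, -0.083], TCP at [0.203, -0.644, 0.209] pointing down, gripper open.
Joint ranges: [-2.96, 2.96], [-0.34, 2.1], [-1.41, 1.46], [0.24, 2.44], [-1.37, 4.51], [0.17, 1.92], [-2.96, 2.96]. Speed limits (rad/s): [2.39, 2.39, 3.14, 3.14, 3.14, 3.14, 3.14].

## Interface

Orientations are given as a rotation vector (axis times angle).
In Python, from bench import r gives the robot as it stands.
- The arm moves only by the tool send_rows, never from a script. Its argument "plan" is a list of rows, each a list of 5 numbers: the shift along the tool's x, y, z in cm, then the turn about the tool's y in degrees, then the opening, from 0 (shut) to 1 (fully open). In form: [[dx, dy, dz, spin, grip], ...]. A call has 1 to 12 rows; each row shifts and turns the commanded pose from where the row before left it, along the tool's axes as they then stand; what a row does not reach is not made up. A row lasts 1/8 s, in which the tool goes at most 62.5 mm and 10.7 degrees, less where a joint would pass 70% of its speed; a pose out of reach is approached as far as the arm can. A call is refused whole if a number of a shift passes 6.25 or a number of a turn 10.7, either way. A call with a gripper value outside its range is refused whole. The fingers move at their own pace and stop on an object; "force" is the grip in N (left out, the last holds). Time passes only in rows, so rows that do not move let the fingers close. It gives the time, the measured TCP pose, the force and the opening at its end, in the units of the state.
- r.get_obs(): the state, without advancing time (a new reading comes with each control period).
- r.grab_frame(name): name is "side" or "top"; returns a dict with "image" (400x640x3 uint8, red, green, blue), "camera_matrix" (3x3 intrinsics, pixels), "cam_to_world" (4x4, takes a point from camera to world coordinates). Camera axes: x right, y down, z forward; pixel columns grow to the right and rows downward; lengths in m; the calibration is good to about 2 mm. A picture is of the moment at which its call begins. There is no depth.
- r.hand_in(): hands the job in, once; it reports no verdict.
Trained networks look in the newest picture that a camera, given by its name, has taken for a name from the list of things; names that differ only in an ending like _2 or _b are one class to them, and where a whole thing is asked for, a point or a joint stands for the part that bears it (a point fixed in the world has none). Each returns a list of dicts, best first, with "p" (0 to 1); they miss things now and then, are a little off and sometimes report something else, mostly with a low value. They report only what shows in the picture. A call takes as long as a camera call.
- r.recognise(camera, target): "rect" ([left, top, right, bottom] in pixels, round what is visible of it).
The state is a dict: "clock": time; "joints": joint angles; "qvel": joint speeds; "tau": joint torques, N m; "tcp_pos": TCP position; "orientation": TCP orientation; "contact_force": force on the tool from outside, world axes, zero at the start; "moment": the same for the moment, N m; "grip_width": finger opening in m.
Only numpy, scipy, OpenCV 4.12 (cv2) and the standard library are available. Lean on these libraries where they do the work, as an engineer would, in place of code of your own. Each camera call takes 0.05 s, during which the arm holds its last target.

## Task

Set the length stop on the rail beside the mitre box for the next cut: press down the black pad in the middle of the sliding stop to free its brake and, keeping the pad down, push the slide along the rail until it is hard up against the clamped stop block that has the wing screw (not the one with the round knob). Then let the pad come up so that the brake grips, and draw clear. Only press and push with the fingertips: lift nothing, and leave everything else on the bench where it lies.

Things in the scene. Friction and masses are not known exactly. Their poses are not given: they have to be found in the camera images.
- jig: fixed plywood board 210 x 855 x 18 mm with an aluminium T-slot rail (40 mm wide, 460 mm long, top 48 mm above the bench) and, past the rail's end, a wooden mitre box (78 x 300 mm, 78 mm above the bench). Origin: on the bench surface under the rail's middle. y runs along the rail towards the mitre box, x across it away from the robot, z up.
- carriage (a joint): place of the sliding stop along the rail in m: 0 at the middle of the rail, growing towards the mitre box (+y of the jig). With the pad well down the slide moves with a push of 1 to 2 N; with the pad up the brake holds it against some 30 to 40 N, and it must not be dragged so.
- brake_pad (a joint): how far the pad of the sliding stop is pressed down, in m: 0 up (brake on), 0.008 fully down. Some 6 N presses it 2 mm, 10 N 3 mm, 11 N 5 mm and 13 N all the way. The brake slackens as the pad sinks and is quite free from 4 mm down; keep it 5 to 7 mm down while pushing. It springs up when let go.
- pad_top (a point): centre of the upper face of the black pad in the middle of the sliding stop (moves with it). The pad is flat, 58 mm along the rail and 40 mm across, its face 65 mm above the bench when up. It lies in a trough 60 mm long between two upright grey end walls which stand 10 mm higher than the pad, so that a fingertip in the trough can push the slide by an end wall; across the rail the trough is open.
- slide_mid (a point): middle of the sliding stop, on the rail's centre line at the height of the rail's top, 17 mm below pad_top when the pad is up. The slide is a grey saddle 96 mm long along the rail (its end faces 48 mm either side of this point), 56 mm wide, tops of its end walls 75 mm above the bench. A flat aluminium foot sticks out of it 67 mm towards the robot, its top 55 mm above the bench.
- wing_stop_mid (a point): the clamped stop with the wing screw, the one to go to: an aluminium block 24 mm long along the rail, 56 mm wide, top 64 mm above the bench, with a black two-winged screw 50 mm across, up to 89 mm above the bench. Point: on the rail's centre line at the rail's top, mid-block. It may be at either side of the slide, which touches it when slide_mid is 60 mm from this point.
- knob_stop_mid (a point): the other clamped stop, for another length: the same block, but with a round black knob 30 mm across, up to 86 mm above the bench, on the other side of the slide. Point as above.
- batten: pine batten 38 x 330 x 18 mm lying in the channel of the mitre box, its end sticking out towards the rail; origin under its centre. Bystander
- offcut: pine offcut 38 x 60 x 18 mm lying on the plywood board near the end of the rail that is away from the mitre box; origin under its centre. Bystander
- pencil: flat red carpenter's pencil 13 x 150 x 8 mm with a bare wooden point, lying on the plywood board along the far side of the rail; origin under its centre. Bystander
- tape_roll: roll of paper masking tape, 100 mm across, 25 mm high, lying flat on the bench beyond the board; origin under its centre. Bystander
- screw_carton: closed cardboard carton of screws 70 x 110 x 45 mm on the bench beyond the board; origin under its centre. Bystander
- parts_tin: open blue tin box 75 x 110 x 40 mm holding a few screws, on the bench beyond the board; origin under its centre. Bystander
- screwdriver: screwdriver lying on the bench past the end of the board that is away from the mitre box. Bystander
- glue_bottle: upright white glue bottle, 60 mm across, 170 mm high, on the bench beyond the board; origin under its centre. Bystander

How it is judged:
By the outcome, as a careful person would: the job done as asked, in the order asked, and still so for the second after the job is handed in, with the robot touching nothing.
It also fails if it takes over 35 s, if anything falls off the work surface, if the arm or the gripper's body presses on something with over 40 N, if the wrist force passes 120 N, or if a joint passes its speed limit or range.

## Working session

There is one attempt and no reset: what is moved stays moved. The work goes in short steps, Python scripts to look and compute and a tool call to move; the robot and the scene stay as the last step left them, time stands still between calls to the robot, and variables do not carry over. Pictures are saved under pics/ and viewed, and the job is handed in when it is done.

Besides the shell and the picture viewer there is one more tool, called after ">>>" as name(argument=value, ...) on one line, values as JSON. send_rows: Moves the arm, as the interface text tells. Its arguments: {"type":"object","properties":{"plan":{"type":"array","items":{"type":"array","items":{"type":"number"}}},"force":{"type":"number"}},"required":["plan"]}

```bash
mkdir -p pics; ls; python3 - <<'E'
from bench import r
import cv2,numpy as np
np.set_printoptions(precision=4,suppress=True)
o=r.get_obs(); print(o, r.tip_extent)
for c in ("side","top"):
    f=r.grab_frame(c); cv2.imwrite(f"pics/{c}0.png",f["image"][:,:,::-1])
    print(c,f["camera_matrix"],f["cam_to_world"])
    for t in ("pad_top","slide_mid","wing_stop_mid","knob_stop_mid","jig"):
        print(t,r.recognise(c,t)[:3])
E
```

```text
pics
{'clock': 0.0, 'joints': array([ 1.1579,  0.4778,  0.0223,  1.5565, -0.0115,  1.1093, -0.0831]), 'qvel': array([-0.0001, -0.0013,  0.0002, -0.0008,  0.0002,  0.0015, -0.0007]), 'tau': array([ -0.0001, -59.6447,   1.6081, -28.1193,   0.0124,   0.0095,
         0.    ]), 'tcp_pos': array([ 0.2024, -0.6433,  0.208 ]), 'orientation': array([-1.3371,  0.983 , -0.9803]), 'contact_force': array([ 0.0156, -0.8381, -0.7235]), 'moment': array([ 0.0318,  0.0471, -0.0643]), 'grip_width': 0.08505960277532619} 0.014
side [[430.7117   0.     323.6416]
 [  0.     430.7117 196.6774]
 [  0.       0.       1.    ]] [[ 0.9472 -0.1941  0.255   0.3308]
 [-0.3203 -0.5425  0.7766 -0.8375]
 [-0.0124 -0.8173 -0.576   0.6758]
 [ 0.      0.      0.      1.    ]]
pad_top [{'rect': [302.6, 183.0, 318.8, 196.9], 'p': 0.54}]
slide_mid [{'rect': [277.2, 178.0, 327.3, 212.1], 'p': 0.81}]
wing_stop_mid [{'rect': [331.8, 222.2, 357.5, 250.5], 'p': 0.83}]
knob_stop_mid [{'rect': [282.1, 155.5, 303.7, 175.6], 'p': 0.83}]
jig [{'rect': [213.0, 106.3, 398.8, 302.1], 'p': 0.87}]
top [[435.8007   0.     321.6207]
 [  0.     435.8007 207.9206]
 [  0.       0.       1.    ]] [[-0.006  -0.9923  0.1239  0.4234]
 [-0.9999  0.0071  0.008   0.0092]
 [-0.0088 -0.1238 -0.9923  1.2328]
 [ 0.      0.      0.      1.    ]]
pad_top [{'rect': [310.6, 196.1, 333.1, 212.4], 'p': 0.73}]
slide_mid [{'rect': [298.6, 189.6, 339.9, 241.0], 'p': 0.95}]
wing_stop_mid [{'rect': [382.5, 185.7, 394.0, 208.6], 'p': 0.59}]
knob_stop_mid [{'rect': [259.0, 198.0, 269.8, 222.5], 'p': 0.75}]
jig [{'rect': [113.8, 171.0, 422.3, 272.9], 'p': 0.97}, {'rect': [299.4, 191.2, 338.7, 238.6], 'p': 0.67}, {'rect': [383.1, 184.7, 393.1, 209.6], 'p': 0.25}]
```

```bash
python3 - <<'E'
import cv2
a=cv2.imread("pics/top0.png"); cv2.imwrite("pics/top0c.png",cv2.resize(a[150:300,230:430],None,fx=4,fy=4,interpolation=2))
a=cv2.imread("pics/side0.png"); cv2.imwrite("pics/side0c.png",cv2.resize(a[140:280,240:420],None,fx=4,fy=4,interpolation=2))
E
```

```text
(no output)
```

View pics/top0.png

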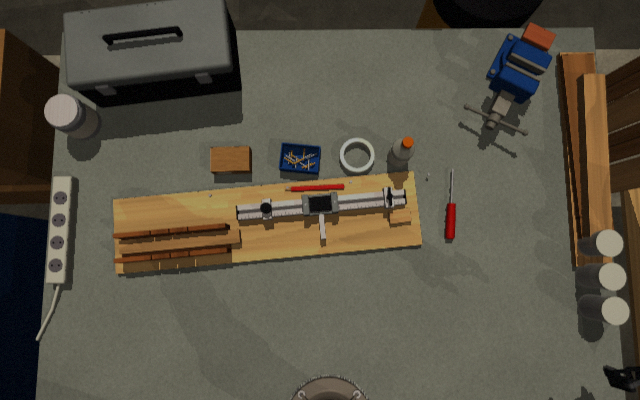

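View pics/side0.png

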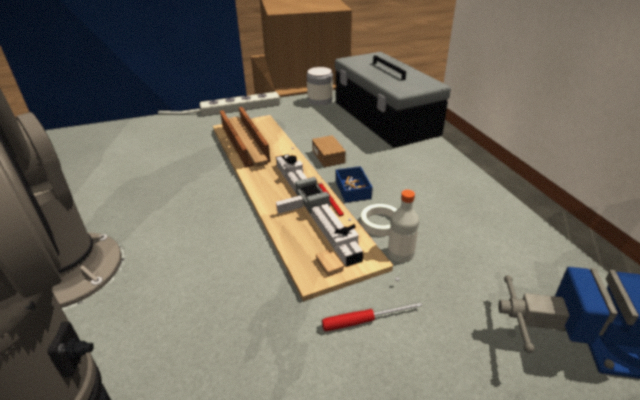

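```bash
sleep 1
```

```text
(no output)
```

View pics/top0c.png

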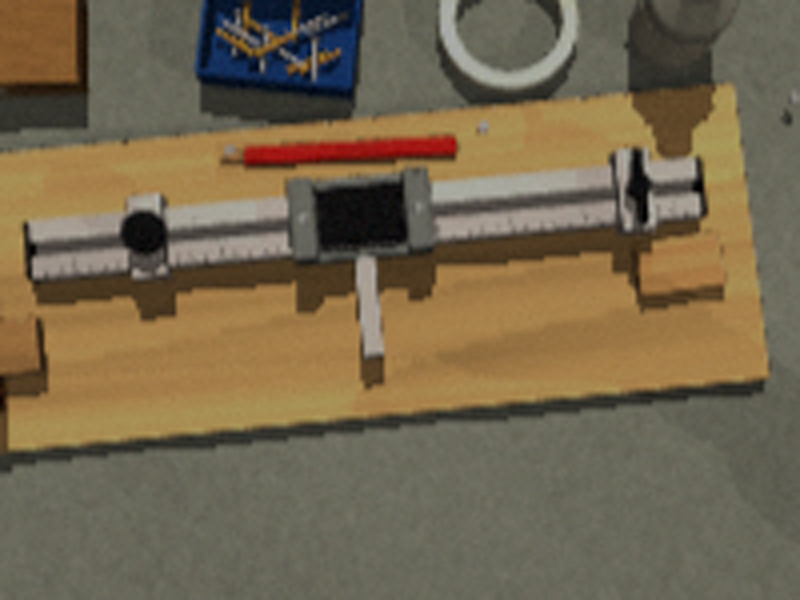

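View pics/side0c.png

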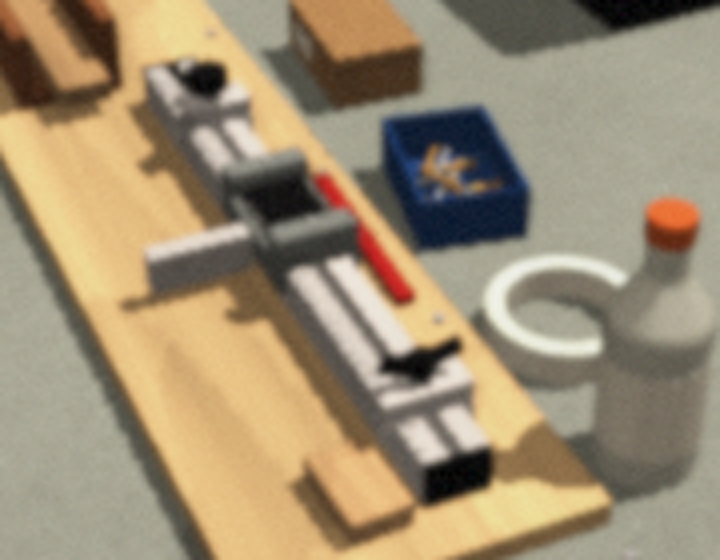

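```bash
cat > h.py <<'E'
from bench import r
import cv2,numpy as np
from scipy.spatial.transform import Rotation as R
np.set_printoptions(precision=4,suppress=True)
def ray(f,uv):
    K=f["camera_matrix"];T=f["cam_to_world"]
    d=T[:3,:3]@np.linalg.solve(K,[uv[0],uv[1],1]); return T[:3,3],d
def onz(f,uv,z):
    c,d=ray(f,uv); return c+d*(z-c[2])/d[2]
def proj(f,P):
    T=f["cam_to_world"]; p=T[:3,:3].T@(np.array(P)-T[:3,3]); p=f["camera_matrix"]@p; return p[:2]/p[2]
E
python3 - <<'E'
from h import *
f=r.grab_frame("top"); g=r.grab_frame("side")
ct=lambda x,y:(230+x/4-.4,150+y/4-.4); cs=lambda x,y:(240+x/4-.4,140+y/4-.4)
print("pad corners", *[onz(f,ct(*p),.065) for p in [(313,188),(408,180),(410,245),(317,252)]])
print("pad c",np.mean([onz(f,ct(*p),.065) for p in [(313,188),(408,180),(410,245),(317,252)]],0))
print("rail ends",onz(f,ct(28,235),.048),onz(f,ct(702,188),.048))
print("slide saddle corners z75",*[onz(f,ct(*p),.075) for p in [(287,179),(428,168),(437,249),(295,261)]])
print("wing corners z64",*[onz(f,ct(*p),.064) for p in [(612,151),(648,150),(655,228),(620,232)]])
print("knob z86",onz(f,ct(143,231),.086))
print("side wall tops z75", *[onz(g,cs(*p),.075) for p in [(228,165),(300,152),(357,215),(268,232)]])
print("side wing block front top z64", *[onz(g,cs(*p),.064) for p in [(385,410),(472,378)]])
print("bottle", onz(g,(402,255),0), onz(f,(398,160),.0))
o=r.get_obs(); print(R.from_rotvec(o["orientation"]).as_matrix())
E
```

```text
pad corners [0.6004 0.0558 0.065 ] [ 0.6054 -0.0086  0.065 ] [ 0.561  -0.0096  0.065 ] [0.5567 0.0532 0.065 ]
pad c [0.5809 0.0227 0.065 ]
rail ends [0.5718 0.2521 0.048 ] [ 0.601  -0.2105  0.048 ]
slide saddle corners z75 [0.6051 0.0728 0.075 ] [ 0.6119 -0.022   0.075 ] [ 0.557  -0.0274  0.075 ] [0.5496 0.0675 0.075 ]
wing corners z64 [ 0.6244 -0.1473  0.064 ] [ 0.625  -0.1717  0.064 ] [ 0.5715 -0.175   0.064 ] [ 0.569  -0.1514  0.064 ]
knob z86 [0.5692 0.1679 0.086 ]
side wall tops z75 [0.5541 0.0624 0.075 ] [0.6022 0.0615 0.075 ] [ 0.6133 -0.0184  0.075 ] [ 0.5568 -0.0173  0.075 ]
side wing block front top z64 [ 0.5722 -0.1816  0.064 ] [ 0.6261 -0.1726  0.064 ]
bottle [ 0.7242 -0.2049  0.    ] [ 0.7151 -0.2021  0.    ]
[[ 0.3     0.      0.9539]
 [-0.9539 -0.0001  0.3   ]
 [ 0.0001 -1.      0.    ]]
```

>>> send_rows(plan=[[0, 0, 0, 6.3, 0], [0, 0, 0, 6.3, 0], [-4, 0, 2.7, 0, 0], [-4.5, 0, 3, 0, 0], [-4.5, 0, 3, 0, 0], [-4.5, 0, 3, 0, 0], [-4.5, 0, 3, 0, 0], [-4.5, 0, 3, 0, 0], [-4.5, 0, 3, 0, 0], [-4.5, 0, 3, 0, 0], [-4.5, 0, 3, 0, 0], [-4.5, 0, 3, 0, 0]], force=40)

```text
clock: 2.2
tcp_pos: [0.4616, -0.1739, 0.2094]
orientation: [-1.248, 1.146, -1.147]
contact_force: [0.1, -0.8, -0.8]
grip_width: -0.0001
```

```bash
python3 - <<'E'
from h import *
o=r.get_obs(); print(o["clock"],o["tcp_pos"],o["contact_force"],o["grip_width"],r.tip_extent)
M=R.from_rotvec(o["orientation"]).as_matrix();print(M)
print("tool-frame cm to go above pad", M.T@(np.array([.581,.0227,.14])-o["tcp_pos"])*100)
E
```

```text
2.2 [ 0.4616 -0.1739  0.2094] [ 0.0995 -0.7521 -0.8032] -6.409745971991812e-05 0.014
[[ 0.0845  0.0009  0.9964]
 [-0.9964 -0.0005  0.0845]
 [ 0.0005 -1.      0.0009]]
tool-frame cm to go above pad [-18.5819   6.9435  13.5545]
```

>>> send_rows(plan=[[-4.5, 0, 3.3, 0, 0], [-4.5, 0.5, 3.3, 0, 0], [-4.5, 1.5, 3.3, 0, 0], [-4.0, 2.5, 2.9, 0, 0], [-1, 3, 0.7, 0, 0], [0, 1.5, 0, 0, 0], [0, 0, 0, 0, 0], [0, 0, 0, 0, 0]])

```text
clock: 3.2
tcp_pos: [0.5801, 0.0192, 0.1201]
orientation: [-1.247, 1.146, -1.149]
contact_force: [0.3, -0.0, -0.4]
grip_width: -0.0005
```

```bash
python3 - <<'E'
from h import *
o=r.get_obs(); print(o["clock"],o["tcp_pos"],o["contact_force"],o["grip_width"])
M=R.from_rotvec(o["orientation"]).as_matrix();print(M)
print("to go", M.T@(np.array([.581,.0227,.079])-o["tcp_pos"])*100)
for c in ("top","side"):
    f=r.grab_frame(c); a=f["image"][:,:,::-1]
    p=proj(f,o["tcp_pos"]-[0,0,.014]); print(c,p)
    a=a[150:270,250:410] if c=="top" else a[120:240,240:400]
    cv2.imwrite(f"pics/{c}1.png",cv2.resize(a,None,fx=5,fy=5,interpolation=2))
E
```

```text
3.2 [0.5801 0.0192 0.1201] [ 0.2966 -0.0404 -0.4263] -0.0004707076830464831
[[ 0.0829  0.0015  0.9966]
 [-0.9966 -0.0005  0.0829]
 [ 0.0006 -1.      0.0015]]
to go [-0.3482  4.1142  0.1148]
top [321.2575 201.8371]
side [310.9552 177.3197]
```

View pics/side1.png

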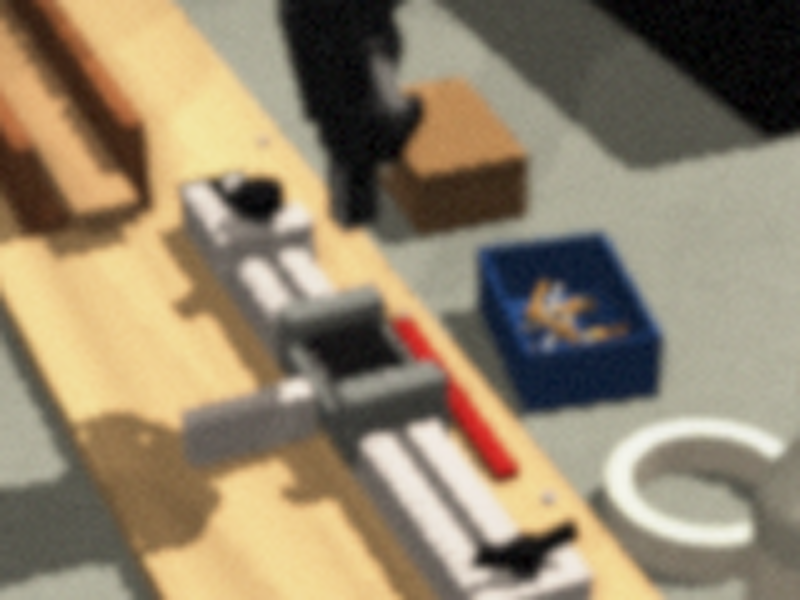

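View pics/top1.png

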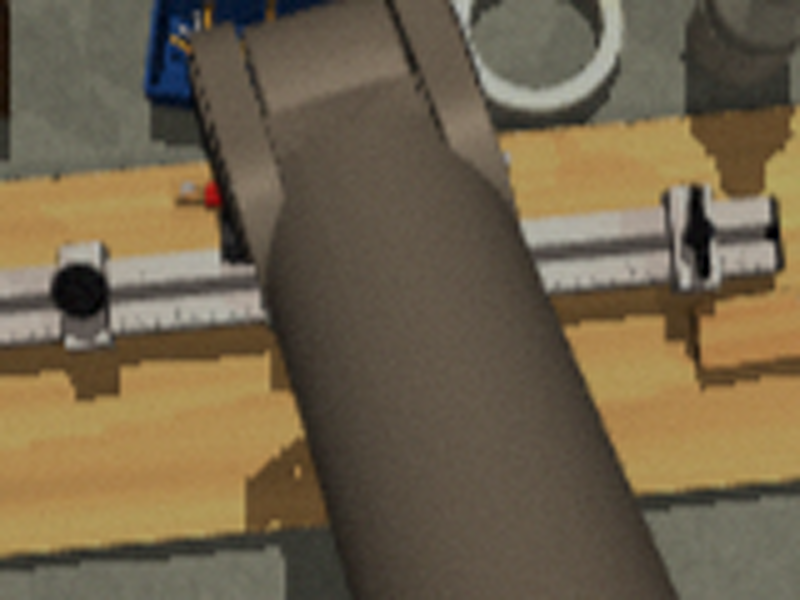

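```bash
python3 - <<'E'
from h import *
o=r.get_obs(); print(o["clock"],o["tcp_pos"],o["joints"])
f=r.grab_frame("side"); a=f["image"][:,:,::-1].copy()
o=r.get_obs(); print(o["clock"],o["tcp_pos"])
for k in range(0,200,20):
    p=proj(f,o["tcp_pos"]+[0,0,-.014+k/1000]); print(k,p)
cv2.imwrite("pics/side2.png",cv2.resize(a[40:240,200:440],None,fx=3,fy=3,interpolation=2))
E
```

```text
3.3 [0.5803 0.0195 0.1204] [ 0.0949  0.4398 -0.3026  1.8535  0.1675  0.8708 -1.7761]
3.35 [0.5803 0.0197 0.1202]
0 [310.9522 177.1581]
20 [310.7101 170.2121]
40 [310.4627 163.1114]
60 [310.2097 155.8507]
80 [309.9509 148.4246]
100 [309.6861 140.8274]
120 [309.4152 133.0531]
140 [309.1379 125.0954]
160 [308.8539 116.9478]
180 [308.5631 108.6034]
```

View pics/side2.png

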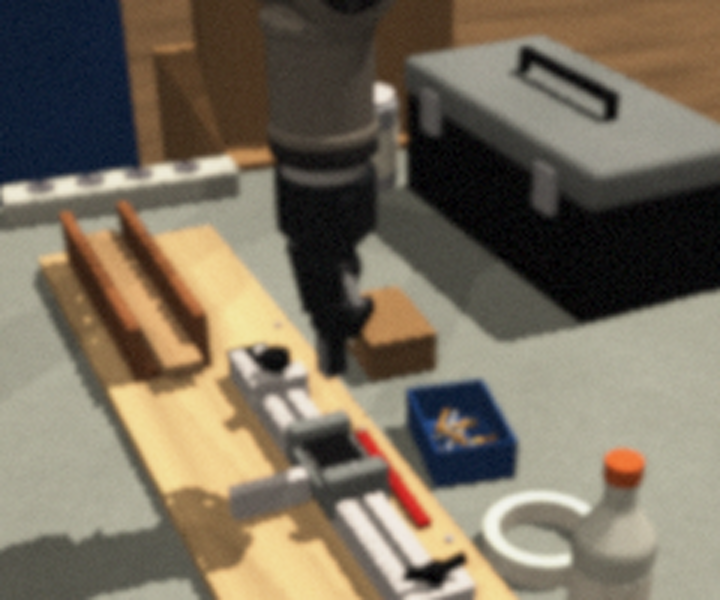

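```bash
python3 - <<'E'
from h import *
f=r.grab_frame("side"); a=f["image"][:,:,::-1].copy()
b=cv2.imread("pics/side0.png"); d=cv2.absdiff(a,b)
w=lambda x:cv2.resize(x[120:215,270:350],None,fx=5,fy=5,interpolation=0)
cv2.imwrite("pics/diff.png",np.hstack([w(a),w(cv2.min(d*2,255) if 0 else cv2.convertScaleAbs(d,alpha=2))]))
t=r.grab_frame("top")
print([proj(t,[0,0,z]) for z in (0,.1,.2,.4)],[proj(f,[0,0,z]) for z in (0,.1,.2)])
cv2.imwrite("pics/topfull.png",t["image"][:,:,::-1])
E
```

```text
[array([330.0481, 421.1129]), array([330.4699, 435.8189]), array([330.9778, 453.5264]), array([332.3844, 502.5647])] [array([ 65.2541, 269.8193]), array([ 48.08  , 235.3022]), array([ 28.5511, 196.0522])]
```

View pics/diff.png

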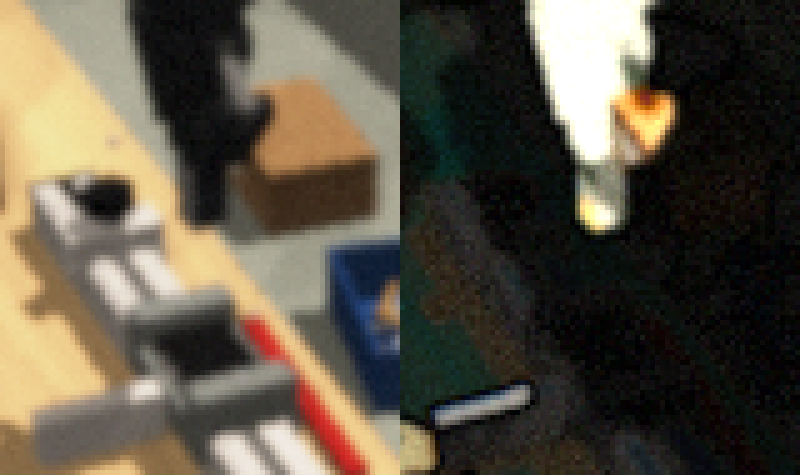

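View pics/topfull.png

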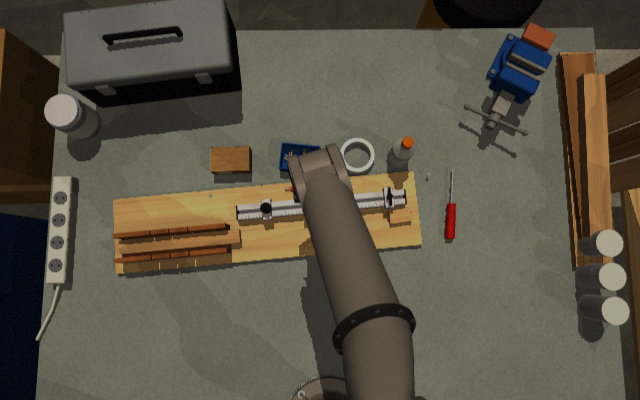

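```bash
python3 - <<'E'
from h import *
f=r.grab_frame("side"); t=r.grab_frame("top")
P=np.array([.2024,-.6433,.208])
for k in (-.014,0,.05,.1,.15,.2,.3): print(k,proj(f,P+[0,0,k]),proj(t,P+[0,0,k]))
a=cv2.imread("pics/top0.png"); b=t["image"][:,:,::-1]
cv2.imwrite("pics/cmp.png",np.hstack([cv2.resize(a[300:400,540:640],None,fx=4,fy=4),cv2.resize(b[120:220,270:370],None,fx=4,fy=4)]))
print([ (k,proj(t,[.5803,.0197,.12+k])) for k in (0,.05,.1,.15,.2,.25,.3)])
print(onz(f,(309,167),.106))
E
```

```text
-0.014 [130.0701 537.7933] [611.0692 357.8117]
0 [125.8495 532.1756] [615.0996 359.1596]
0.05 [109.2273 510.0511] [630.472  364.3007]
0.1 [ 89.7036 484.0647] [647.5678 370.0182]
0.15 [ 66.4463 453.1086] [666.6941 376.4147]
0.2 [ 38.2709 415.6065] [688.2355 383.6189]
0.3 [-40.7469 310.4319] [740.6573 401.1506]
[(0, array([320.9937, 201.0149])), (0.05, array([320.7859, 198.1839])), (0.1, array([320.558 , 195.0788])), (0.15, array([320.3068, 191.6576])), (0.2, array([320.0287, 187.8695])), (0.25, array([319.7191, 183.6522])), (0.3, array([319.3723, 178.9283]))]
[0.59   0.0676 0.106 ]
```

View pics/cmp.png

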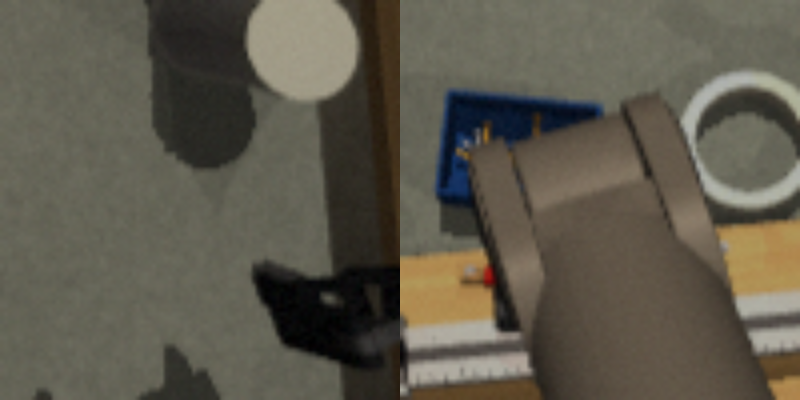

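>>> send_rows(plan=[[-0.3, 0.8, 0.1, 0, 0], [0, 0.8, 0, 0, 0], [0, 0.8, 0, 0, 0], [0, 0, 0, 0, 0], [0, 0, 0, 0, 0]])

```text
clock: 4.18
tcp_pos: [0.5804, 0.0235, 0.095]
orientation: [-1.248, 1.147, -1.146]
contact_force: [-0.5, 0.2, -0.6]
grip_width: -0.0003
```

```bash
cat > look.py <<'E'
from h import *
import sys
o=r.get_obs(); print(o["clock"],o["tcp_pos"],o["contact_force"])
f=r.grab_frame("side"); a=f["image"][:,:,::-1].copy()
x0,y0=[int(v) for v in sys.argv[2:4]] if len(sys.argv)>2 else (260,120)
cv2.imwrite(f"pics/{sys.argv[1]}.png",cv2.resize(a[y0:y0+100,x0:x0+130],None,fx=6,fy=6,interpolation=2))
for k in (0,.02,.04): p=proj(f,o["tcp_pos"]+[0,0,-.014+k]); print(k,p,(p-[x0,y0])*6)
E
python3 look.py s3
```

```text
4.175 [0.5804 0.0235 0.095 ] [-0.5357  0.2487 -0.6225]
0 [310.8632 184.915 ] [305.179 389.49 ]
0.02 [310.6241 178.1676] [303.7448 349.0053]
0.04 [310.3799 171.2723] [302.2792 307.6339]
```

View pics/s3.png

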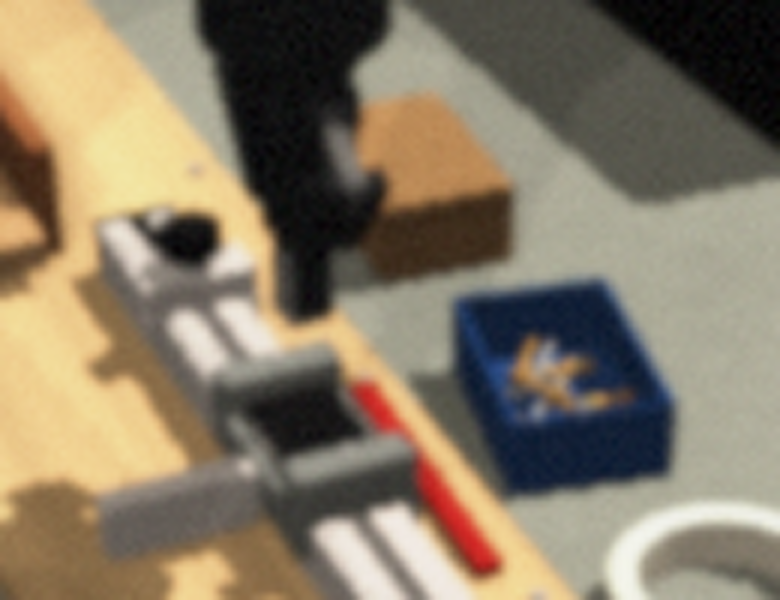

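>>> send_rows(plan=[[0, 0.4, 0, 0, 0], [0, 0.3, 0, 0, 0], [0, 0, 0, 0, 0]])

```text
clock: 4.6
tcp_pos: [0.5801, 0.0235, 0.0877]
orientation: [-1.249, 1.147, -1.146]
contact_force: [-0.7, 1.0, 0.3]
grip_width: 0.0001
```

```bash
python3 look.py s4; python3 -c "
from bench import r
print(r.get_obs())"
```

```text
4.6 [0.5801 0.0235 0.0877] [-0.6706  1.0271  0.2642]
0 [310.8303 187.3708] [304.9819 404.2249]
0.02 [310.5918 180.6756] [303.5511 364.0538]
0.04 [310.3482 173.8344] [302.089  323.0063]
{'clock': 4.65, 'joints': array([ 0.08025704,  0.48325219, -0.29432475,  1.87386924,  0.18690199,
        0.81139285, -1.79745181]), 'qvel': array([-0.0011116 , -0.00148059, -0.00091268, -0.00118375, -0.00225943,
        0.00144614,  0.00052474]), 'tau': array([ 3.31093819e-03, -5.35461080e+01, -2.78322950e+00, -2.23021084e+01,
        1.37189124e-02, -3.66999055e-03, -3.44278662e-03]), 'tcp_pos': array([0.58023531, 0.02350208, 0.0878621 ]), 'orientation': array([-1.24833174,  1.14668848, -1.14635177]), 'contact_force': array([ 0.21489349,  0.37337242, -0.07960042]), 'moment': array([-0.03928531,  0.00795573, -0.0208757 ]), 'grip_width': 1.3704220234539798e-05}
```

View pics/s4.png

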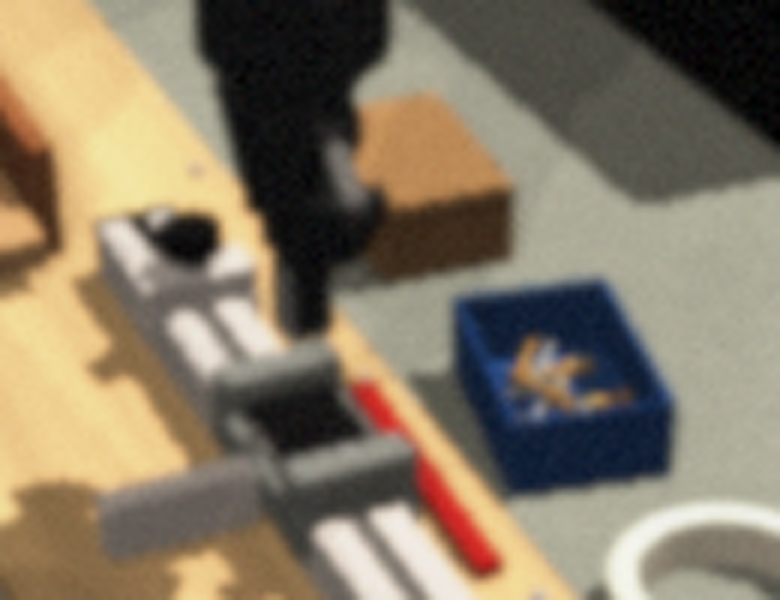

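>>> send_rows(plan=[[0, 0.4, 0, 0, 0], [0, 0, 0, 0, 0]])

```text
clock: 4.9
tcp_pos: [0.5801, 0.0235, 0.0836]
orientation: [-1.249, 1.147, -1.146]
contact_force: [-0.3, 0.1, -0.6]
grip_width: 0.0001
```

>>> send_rows(plan=[[0, 0.3, 0, 0, 0], [0, 0, 0, 0, 0]])

```text
clock: 5.15
tcp_pos: [0.5802, 0.0235, 0.0807]
orientation: [-1.248, 1.147, -1.146]
contact_force: [-0.6, -0.1, -0.6]
grip_width: -0.0002
```

```bash
python3 look.py s5
```

```text
5.15 [0.5802 0.0235 0.0807] [-0.6404 -0.0836 -0.5884]
0 [310.9448 189.6512] [305.6687 417.907 ]
0.02 [310.7084 183.0057] [304.2506 378.0344]
0.04 [310.467  176.2159] [302.8018 337.2951]
```

View pics/s5.png

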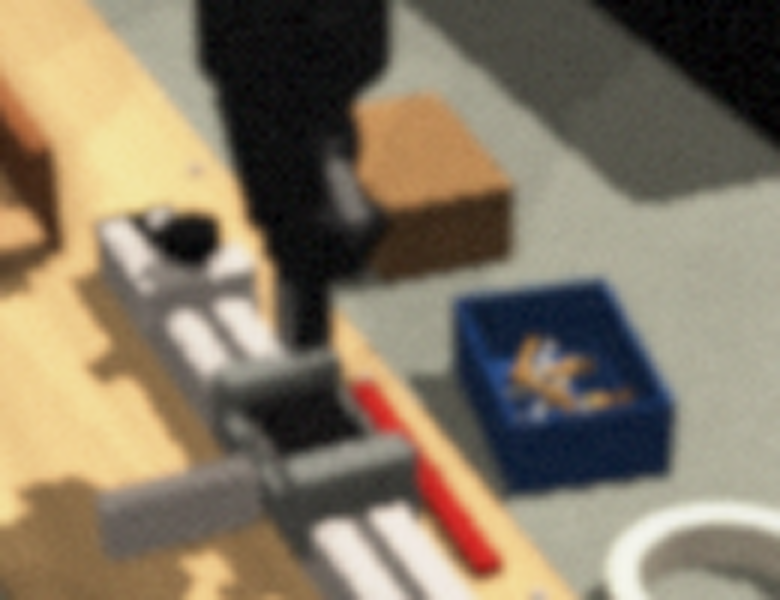

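>>> send_rows(plan=[[0, 0.3, 0, 0, 0], [0, 0, 0, 0, 0]])

```text
clock: 5.45
tcp_pos: [0.5802, 0.0235, 0.0777]
orientation: [-1.248, 1.147, -1.146]
contact_force: [0.1, -0.0, -0.7]
grip_width: -0.0003
```

>>> send_rows(plan=[[0, 0.3, 0, 0, 0], [0, 0, 0, 0, 0]])

```text
clock: 5.7
tcp_pos: [0.5801, 0.0235, 0.0747]
orientation: [-1.249, 1.147, -1.146]
contact_force: [-0.4, 0.7, 0.3]
grip_width: 0.0003
```

```bash
python3 look.py s6
```

```text
5.7 [0.5801 0.0235 0.0747] [-0.3905  0.7202  0.2721]
0 [310.9962 191.6304] [305.9774 429.7825]
0.02 [310.7612 185.0275] [304.5672 390.165 ]
0.04 [310.5211 178.2815] [303.1265 349.6893]
```

View pics/s6.png

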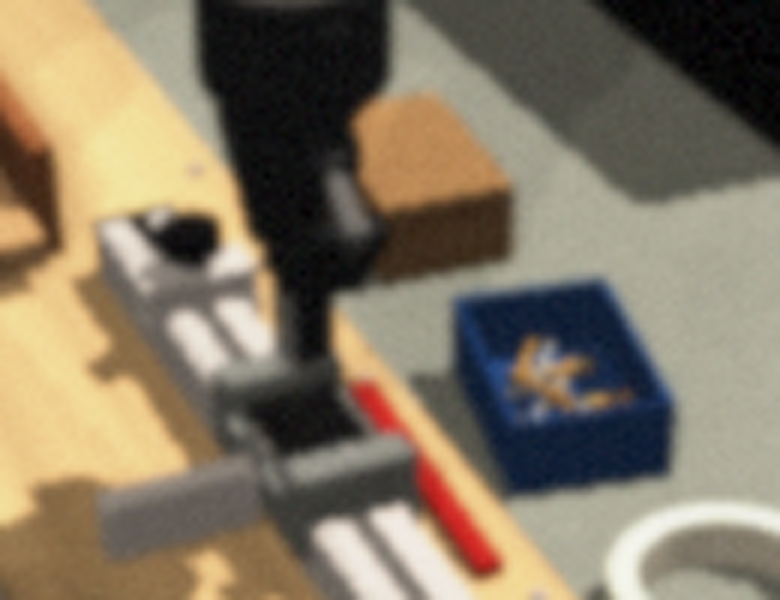

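>>> send_rows(plan=[[0, 0.5, 0, 0, 0], [0, 0.5, 0, 0, 0], [0, 0.4, 0, 0, 0], [0, 0, 0, 0, 0]])

```text
clock: 6.25
tcp_pos: [0.58, 0.0235, 0.0605]
orientation: [-1.249, 1.147, -1.146]
contact_force: [-0.4, 0.4, 0.2]
grip_width: 0.0002
```

```bash
python3 look.py s7
```

```text
6.25 [0.58   0.0235 0.0605] [-0.3952  0.442   0.1899]
0 [311.1049 196.2586] [306.6296 457.5515]
0.02 [310.8728 189.7547] [305.2369 418.5284]
0.04 [310.6357 183.1111] [303.8143 378.6663]
```

View pics/s7.png

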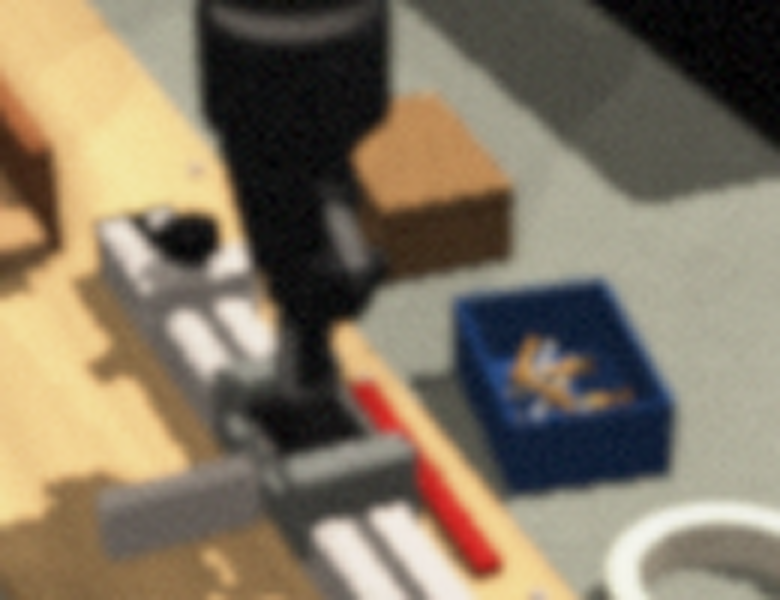

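>>> send_rows(plan=[[0, 0.4, 0, 0, 0], [0, 0.3, 0, 0, 0], [0, 0, 0, 0, 0]])

```text
clock: 6.68
tcp_pos: [0.5801, 0.0235, 0.0537]
orientation: [-1.249, 1.147, -1.146]
contact_force: [0.7, -0.6, 0.1]
grip_width: -0.0
```

>>> send_rows(plan=[[0, 0.3, 0, 0, 0], [0, 0, 0, 0, 0]])

```text
clock: 6.92
tcp_pos: [0.5802, 0.0235, 0.0508]
orientation: [-1.248, 1.147, -1.146]
contact_force: [-0.1, 0.1, 0.1]
grip_width: 0.0003
```

>>> send_rows(plan=[[0, 0.3, 0, 0, 0], [0, 0, 0, 0, 0]])

```text
clock: 7.18
tcp_pos: [0.5802, 0.0235, 0.0478]
orientation: [-1.248, 1.147, -1.146]
contact_force: [-0.0, 0.5, -0.2]
grip_width: -0.0
```

>>> send_rows(plan=[[0, 0.3, 0, 0, 0], [0, 0, 0, 0, 0]])

```text
clock: 7.42
tcp_pos: [0.5802, 0.0235, 0.0448]
orientation: [-1.248, 1.147, -1.146]
contact_force: [0.4, -0.9, 0.2]
grip_width: -0.0002
```

```bash
python3 look.py s8
```

```text
7.425 [0.5802 0.0235 0.0448] [ 0.4135 -0.8643  0.2021]
0 [311.3559 201.253 ] [308.1351 487.5181]
0.02 [311.1283 194.856 ] [306.77   449.1359]
0.04 [310.896  188.3226] [305.3757 409.9354]
```

View pics/s8.png

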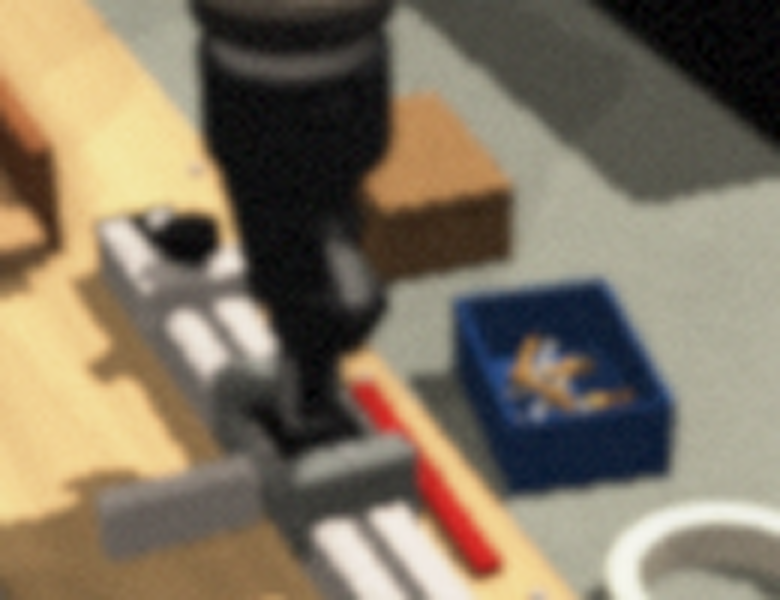

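>>> send_rows(plan=[[0, 0.2, 0, 0, 0], [0, 0, 0, 0, 0]])

```text
clock: 7.72
tcp_pos: [0.5803, 0.0235, 0.0429]
orientation: [-1.248, 1.147, -1.146]
contact_force: [-0.1, 0.1, 0.0]
grip_width: 0.0001
```

>>> send_rows(plan=[[0, 0.2, 0, 0, 0], [0, 0, 0, 0, 0]])

```text
clock: 7.98
tcp_pos: [0.5805, 0.0235, 0.0413]
orientation: [-1.248, 1.146, -1.147]
contact_force: [-1.8, -0.4, 4.8]
grip_width: -0.0002
```

>>> send_rows(plan=[[0, 0.2, 0, 0, 0], [0, 0, 0, 0, 0]])

```text
clock: 8.22
tcp_pos: [0.5805, 0.0235, 0.0398]
orientation: [-1.248, 1.146, -1.147]
contact_force: [-3.4, -0.6, 9.3]
grip_width: 0.0001
```

>>> send_rows(plan=[[0, 0.2, 0, 0, 0], [0, 0.13, 0, 0, 0], [0, 0, 0, 0, 0]])

```text
clock: 8.6
tcp_pos: [0.5805, 0.0235, 0.0368]
orientation: [-1.248, 1.146, -1.147]
contact_force: [-4.5, -0.9, 12.1]
grip_width: -0.0005
```

>>> send_rows(plan=[[0.4, 0, 0, 0, 0], [0.6, 0, 0, 0, 0], [0.6, 0, 0, 0, 0], [0.6, 0, 0, 0, 0], [0.6, 0, 0, 0, 0], [0, 0, 0, 0, 0]])

```text
clock: 9.35
tcp_pos: [0.5831, -0.0051, 0.0369]
orientation: [-1.248, 1.146, -1.148]
contact_force: [-3.2, -1.2, 11.6]
grip_width: -0.0001
```

```bash
python3 look.py s9
```

```text
9.35 [ 0.5831 -0.0051  0.0369] [-3.2439 -1.2274 11.5844]
0 [315.9229 209.7944] [335.5376 538.7662]
0.02 [315.7408 203.3885] [334.4445 500.331 ]
0.04 [315.5546 196.8439] [333.3278 461.0635]
```

View pics/s9.png

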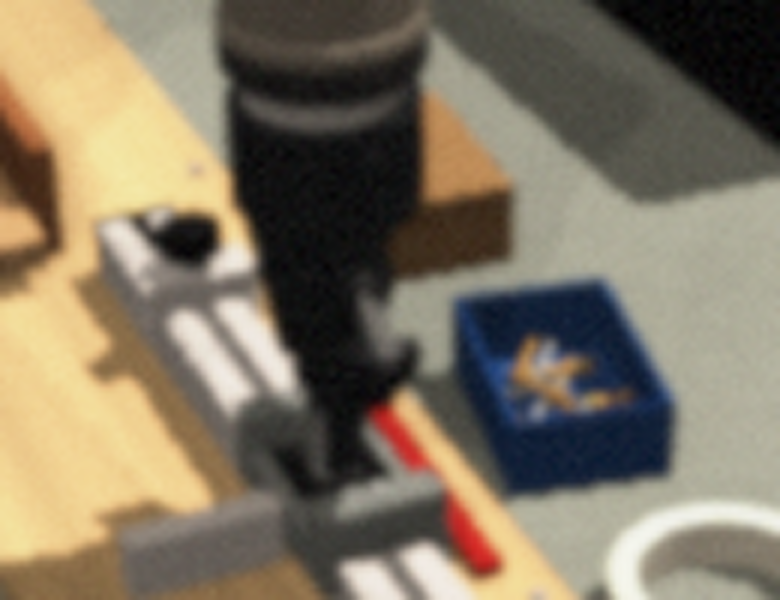

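>>> send_rows(plan=[[0.7, 0, 0, 0, 0], [0.7, 0, 0, 0, 0], [0.7, 0, 0, 0, 0], [0.7, 0, 0, 0, 0], [0.7, 0, 0, 0, 0], [0.6, 0, 0, 0, 0], [0, 0, 0, 0, 0]])

```text
clock: 10.28
tcp_pos: [0.5869, -0.0461, 0.037]
orientation: [-1.247, 1.146, -1.148]
contact_force: [-2.9, -1.3, 11.2]
grip_width: -0.0002
```

>>> send_rows(plan=[[0.6, 0, 0, 0, 0], [0.7, 0, 0, 0, 0], [0.7, 0, 0, 0, 0], [0.6, 0, 0, 0, 0], [0.6, 0, 0, 0, 0], [0.4, 0, 0, 0, 0], [0, 0, 0, 0, 0]])

```text
clock: 11.15
tcp_pos: [0.59, -0.0818, 0.0371]
orientation: [-1.247, 1.145, -1.148]
contact_force: [-1.9, -0.4, 10.5]
grip_width: -0.0001
```

```bash
python3 look.py s10 270 160
```

```text
11.15 [ 0.59   -0.0818  0.0371] [-1.915  -0.3853 10.4837]
0 [328.5281 227.33  ] [351.1688 403.98  ]
0.02 [328.4783 220.7577] [350.8698 364.5462]
0.04 [328.4273 214.0349] [350.564  324.2091]
```

View pics/s10.png

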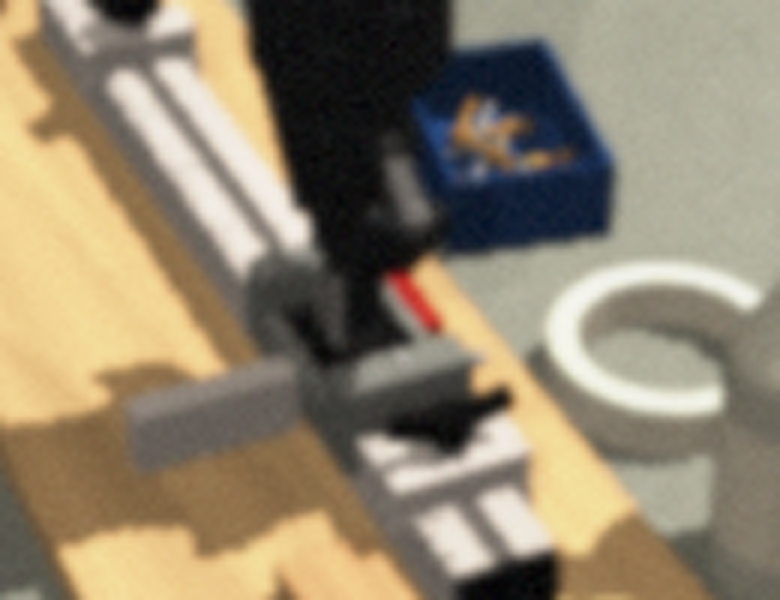

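>>> send_rows(plan=[[0, 0.08, 0, 0, 0], [0.3, 0, 0, 0, 0], [0.4, 0, 0, 0, 0], [0.4, 0, 0, 0, 0], [0.3, 0, 0, 0, 0], [0, 0, 0, 0, 0]])

```text
clock: 11.95
tcp_pos: [0.5913, -0.0955, 0.0363]
orientation: [-1.247, 1.145, -1.148]
contact_force: [-2.9, -0.3, 10.7]
grip_width: -0.0003
```

>>> send_rows(plan=[[0.2, 0, 0, 0, 0], [0.2, 0, 0, 0, 0], [0.2, 0, 0, 0, 0], [0, 0, 0, 0, 0]])

```text
clock: 12.45
tcp_pos: [0.5918, -0.1012, 0.0364]
orientation: [-1.247, 1.145, -1.148]
contact_force: [-3.6, 0.2, 11.3]
grip_width: -0.0003
```

>>> send_rows(plan=[[0.2, 0, 0, 0, 0], [0.2, 0, 0, 0, 0], [0, 0, 0, 0, 0]])

```text
clock: 12.82
tcp_pos: [0.592, -0.1035, 0.0363]
orientation: [-1.247, 1.145, -1.146]
contact_force: [-3.1, 3.2, 11.9]
grip_width: 0.0005
```

>>> send_rows(plan=[[0.2, 0, 0, 0, 0], [0.2, 0, 0, 0, 0], [0, 0, 0, 0, 0]])

```text
clock: 13.2
tcp_pos: [0.5929, -0.1057, 0.0364]
orientation: [-1.245, 1.145, -1.144]
contact_force: [-2.6, 7.8, 10.6]
grip_width: 0.0004
```

```bash
python3 look.py s11 270 160
```

```text
13.2 [ 0.5929 -0.1057  0.0364] [-2.6008  7.7767 10.6146]
0 [333.0117 233.3754] [378.0703 440.2525]
0.02 [333.0127 226.7583] [378.076 400.55 ]
0.04 [333.0136 219.987 ] [378.0818 359.9221]
```

View pics/s11.png

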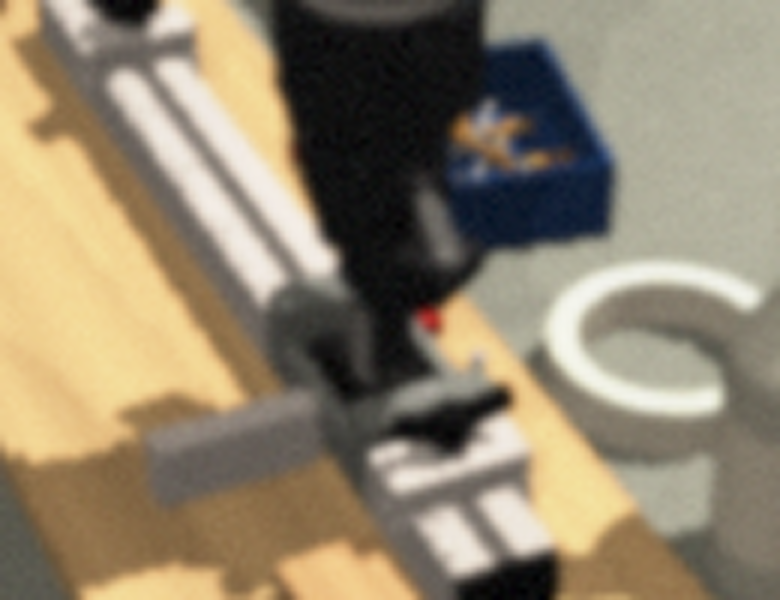

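>>> send_rows(plan=[[0.2, 0, 0, 0, 0], [0.2, 0, 0, 0, 0], [0, 0, 0, 0, 0]])

```text
clock: 13.62
tcp_pos: [0.5939, -0.1097, 0.0366]
orientation: [-1.244, 1.144, -1.144]
contact_force: [-1.9, 6.8, 10.5]
grip_width: -0.0
```

```bash
python3 look.py s12 270 160
```

```text
13.625 [ 0.5939 -0.1097  0.0366] [-1.93    6.807  10.4815]
0 [333.9906 234.2377] [383.9438 445.4261]
0.02 [334.0029 227.611 ] [384.0174 405.666 ]
0.04 [334.0154 220.8294] [384.0927 364.9765]
```

View pics/s12.png

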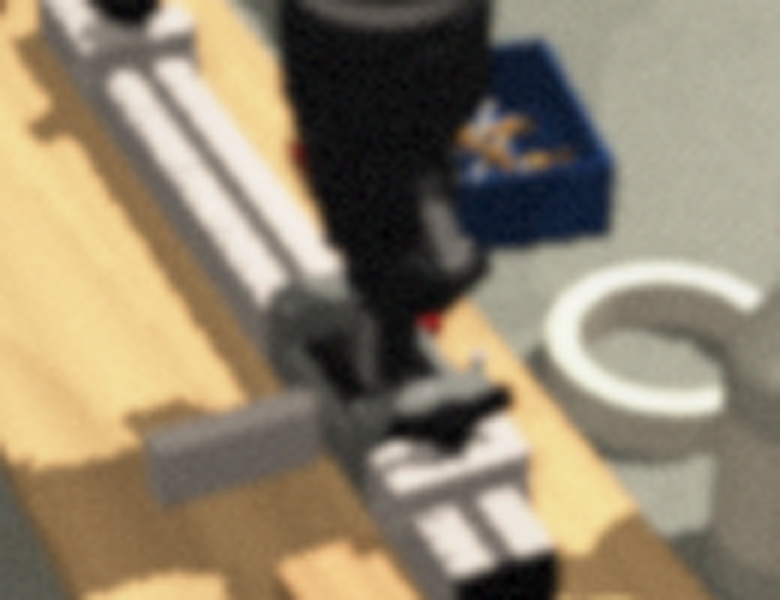

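>>> send_rows(plan=[[0.2, 0.03, 0, 0, 0], [0.2, 0, 0, 0, 0], [0.2, 0, 0, 0, 0], [0, 0, 0, 0, 0]])

```text
clock: 14.18
tcp_pos: [0.5948, -0.1157, 0.0364]
orientation: [-1.244, 1.143, -1.145]
contact_force: [-1.4, 5.9, 11.0]
grip_width: -0.0001
```

>>> send_rows(plan=[[0.2, 0, 0, 0, 0], [0.1, 0, 0, 0, 0], [0, 0, 0, 0, 0]])

```text
clock: 14.55
tcp_pos: [0.5951, -0.1185, 0.0365]
orientation: [-1.244, 1.143, -1.145]
contact_force: [-0.9, 7.2, 10.8]
grip_width: 0.0003
```

>>> send_rows(plan=[[0.2, 0, 0, 0, 0], [0.2, 0, 0, 0, 0], [0, 0, 0, 0, 0]])

```text
clock: 14.92
tcp_pos: [0.5954, -0.1217, 0.0365]
orientation: [-1.244, 1.143, -1.144]
contact_force: [-0.5, 8.8, 12.3]
grip_width: 0.0001
```

>>> send_rows(plan=[[0.2, 0, 0, 0, 0], [0, 0, 0, 0, 0]])

```text
clock: 15.18
tcp_pos: [0.5954, -0.1217, 0.0365]
orientation: [-1.243, 1.143, -1.141]
contact_force: [-2.5, 11.5, 13.1]
grip_width: 0.0
```

>>> send_rows(plan=[[0, -0.2, 0, 0, 0], [0, -0.2, 0, 0, 0], [0, -0.2, 0, 0, 0], [0, -0.2, 0, 0, 0], [0, -0.2, 0, 0, 0], [0, 0, 0, 0, 0], [-0.7, 0, 0, 0, 0], [-0.7, 0, 0, 0, 0], [0, 0, 0, 0, 0]])

```text
clock: 16.3
tcp_pos: [0.592, -0.1135, 0.0446]
orientation: [-1.249, 1.146, -1.146]
contact_force: [0.2, 0.2, 0.2]
grip_width: -0.0
```

>>> send_rows(plan=[[0, -1, 0, 0, 0], [0, -2, 0, 0, 0], [0, -3, 0, 0, 0], [0, -3, 0, 0, 0], [0, -3, 0, 0, 0], [-2, -2, 0, 0, 0], [-4, 0, -4, 0, 0], [-4, 0, -4, 0, 0], [-4, 0, -4, 0, 0], [0, 0, 0, 0, 0], [0, 0, 0, 0, 0]])

```text
clock: 17.68
tcp_pos: [0.4611, 0.0159, 0.1853]
orientation: [-1.248, 1.144, -1.147]
contact_force: [-0.1, -0.1, 0.5]
grip_width: -0.0003
```

```bash
python3 look.py s13 270 160; python3 - <<'E'
from h import *
t=r.grab_frame("top"); a=t["image"][:,:,::-1]
cv2.imwrite("pics/t13.png",cv2.resize(a[140:260,250:410],None,fx=5,fy=5,interpolation=2))
for c in("top",):
    for n in("slide_mid","wing_stop_mid"): print(r.recognise(c,n)[:2])
E
```

```text
17.675 [0.4611 0.0159 0.1853] [-0.1334 -0.1143  0.4541]
0 [260.936 163.541] [-54.3838  21.2457]
0.02 [260.0855 155.9291] [-59.4873 -24.4255]
0.04 [259.2145 148.1352] [-64.7129 -71.1888]
[{'rect': [344.3, 188.2, 389.0, 235.3], 'p': 0.91}, {'rect': [381.5, 185.2, 394.0, 210.1], 'p': 0.26}]
[{'rect': [384.9, 185.8, 395.4, 211.2], 'p': 0.58}, {'rect': [357.2, 195.3, 379.3, 208.6], 'p': 0.22}]
```

View pics/s13.png

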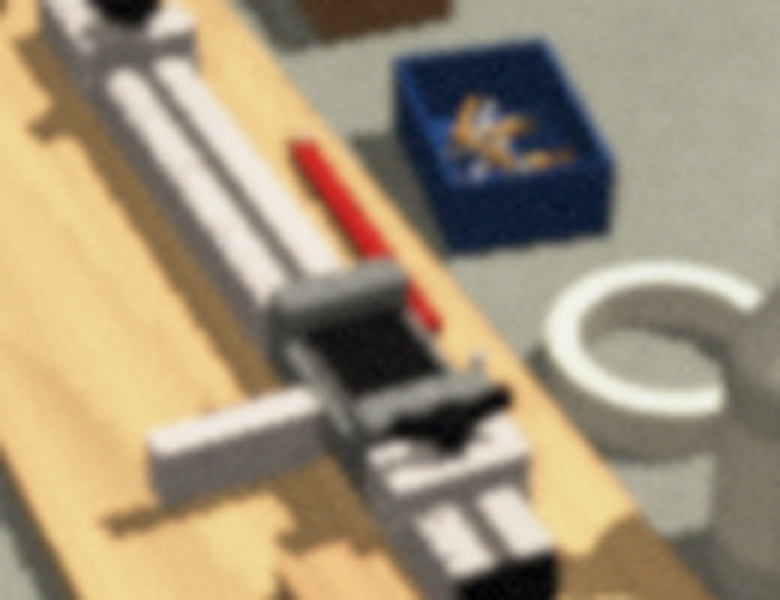

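View pics/t13.png

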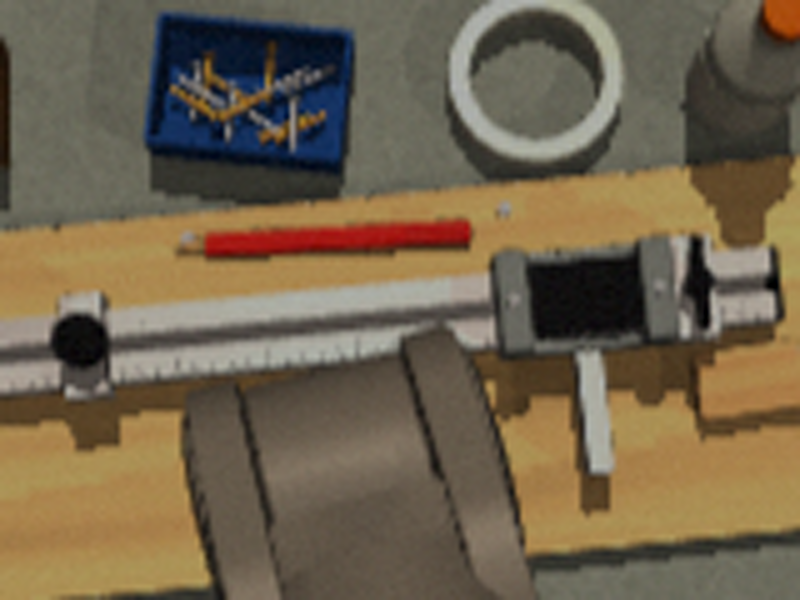

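```bash
python3 -c "
from bench import r
o=r.get_obs();print(o['clock'],abs(o['qvel']).max());r.hand_in()"
```

```text
17.875 0.0042851903051861024
the job is handed in; nothing more can be done
```

The length stop is set: the slide is hard up against the block with the wing screw, and the brake is on. I handed in at about 18 s of the 35 s.

- **What I did:** I closed the fingers and lowered them into the trough. I pressed the pad about 6 mm down (10.5–13 N) and slid the stop about 0.125 m away from the mitre box. At the block I pushed the end wall until it stopped with about 11.5 N along the rail. I then let the pad up while still pushing, backed off the wall and drew clear.
- **Last checks:** Both cameras show no gap between the slide and the wing-screw block. The slide stopped where I had measured it should, at y of about −0.102 m. The pad looks up, the wrist force is near zero, and the bystanders I could see look unmoved.
- **What disagreed:** The fingertips touched the pad with the TCP reading about 0.043 m. By `r.tip_extent` that should have been 0.079 m, and the side camera also showed the tips about 35 mm higher than the reading implied. I found the pad by small downward steps, watching the force and the pictures, and measured its depth from that contact. I did not find the cause of the offset.

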